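# Gauge a dowel hole and set the cut-off stop

### The arm

A 7-joint arm with a two-finger parallel gripper is mounted at the origin on the work surface. World frame = base frame: x ahead of the robot, y to its left, z up, the work surface at z = 0. Lengths are in m, angles in rad, forces in N, time in s.
With the tool pointing down it reaches from about 0.4 to 0.925 m from the base axis. Payload 4.1 kg.
Tool frame: the origin (TCP) lies at the centre of the arm's flange, where the gripper is bolted on; the fingertips stand 173 mm ahead of it and the grasp point (between the pads) lies 155 mm ahead of it (ctrl.grasp_offset is the distance from the TCP to the grasp point, in m); z points along the fingers, y is the line along which they close (so a half turn about z gives the same grasp; the last joint's range is limited). The gripper opens to 85 mm and grips with 20 to 120 N. Pads are 22 mm wide; open, the fingers measure 114 mm over their backs; the gripper's body (76 mm by 85 mm) begins 54 mm behind the grasp point. The pads swing forward as they close: fully open they stand 13 mm farther back than shut.
Start: joints at [-1.314, 0.398, 0.045, 1.537, -0.019, 1.207, -0.051], TCP at [0.226, 0.609, 0.405] pointing down, gripper open.
Joint ranges: [-2.82, 2.82], [-0.49, 2.23], [-1.37, 1.46], [0, 2.46], [-1.36, 4.5], [0.23, 2], [-2.94, 2.94]. Speed limits (rad/s): [2.57, 2.57, 3.14, 3.14, 3.14, 3.14, 3.14].

### API

Orientations are given as a rotation vector (axis times angle).
In Python, from workcell import ctrl gives the robot as it stands.
- The arm moves only by the tool send_rows, never from a script. Its argument "commands" is text: rows parted by semicolons, each of 7 numbers parted by spaces: the closure, from 0 (fully open) to 1 (shut), then the shift along the world's x, y, z in cm, then the turn, a rotation vector about the world's x, y, z in rad. In form: gripper tx ty tz ax ay az; .... A call has 1 to 20 rows; each row shifts and turns the commanded pose from where the row before left it; what a row does not reach is not made up. A row lasts 1/8 s, in which the tool goes at most 62.5 mm and 10.7 degrees, less where a joint would pass 70% of its speed; a pose out of reach is approached as far as the arm can. A call with a gripper value outside its range is refused whole. The fingers move at their own pace and stop on an object; "squeeze" is the grip in N (left out, the last holds). Time passes only in rows, so rows that do not move let the fingers close. It gives the time, the measured TCP pose, the force, the opening and the grip force at its end, in the units of the state.
- ctrl.state(): the state, without advancing time (a new reading comes with each control period).
- ctrl.read_camera(name): name is "scene" or "top" or "wrist"; returns a dict with "color" (384x512x3 uint8, red, green, blue), "camera_matrix" (3x3 intrinsics, pixels), "cam_to_world" (4x4, takes a point from camera to world coordinates). Camera axes: x right, y down, z forward; pixel columns grow to the right and rows downward; lengths in m; the calibration is good to about 2 mm. A picture is of the moment at which its call begins. There is no depth.
- ctrl.hand_in(): hands the job in; it is judged then, once.
The state is a dict: "time_s": time; "joint_positions": joint angles; "dq": joint speeds; "effort": joint torques, N m; "tcp_pos": TCP position; "tcp_rot": TCP orientation; "contact_force": force on the tool from outside, world axes, zero at the start; "moment": the same for the moment, N m; "finger_gap": opening from 0.0 (shut) to 1.0 (fully open); "grip_force": force on a finger pad.
Only numpy, scipy, OpenCV 4.12 (cv2) and the standard library are available. Lean on these libraries where they do the work, as an engineer would, in place of code of your own. Each camera call takes 0.05 s, during which the arm holds its last target. There are 200 camera calls.

### The job

Stand the depth gauge on the clamped toy blank with its rod over the dowel hole, ease the rod down into the hole until you feel it bottom without ramming it, and leave the gauge standing there, base flat on the blank. Read how deep the hole is from the length of rod still exposed, then slide the red stop of the dowel cut-off jig to that depth on its scale (within 3 mm) and let go. Leave the other things on the bench where they are.

Things in the scene. Friction and masses are not known exactly. Their poses are not given: they have to be found in the camera images.
- gauge: Depth gauge's base: loose aluminium block 64 x 44 x 18 mm high, origin at the centre of its underside, z up, standing on the bench. A steel rod runs vertically through its centre, cannot turn in it and is held by a friction bush: about 4 N of axial push slides it, otherwise it stays. Lifted by the knob, the base (about 150 g) hangs on the rod, which retracts to 4 mm above the underside at most.
- rod_tip (a point): Lower end of the depth rod, 8 mm diameter, 2 mm bevel. At the start 1 to 4 mm inside the base, above its underside; it comes out at most 81 mm below. Rod with knob is 130 mm long from tip to knob top; thin black rings every 10 mm from the tip (20 to 100; wider at 50 and 100). With the base on the blank: hole depth = 112 mm - length from base's top face to knob top.
- rod_knob (a point): Centre of the orange square knob on top of the depth rod, 20 x 20 x 24 mm high, its flats parallel to the base's x and y; 118 mm above the rod's tip. Its own axes are the gauge's.
- blank: Pale wooden toy-animal body, fixed to the bench: block 110 x 80 x 80 mm high (x, y, z), origin at the centre of its underside. Wooden cauls 22 mm thick and 50 mm high stand along both long sides; the animal's head and trunk stick out 50 mm at +x, up to 60 mm high.
- bore_mouth (a point): Centre of the mouth of the vertical blind dowel hole in the middle of the blank's top face, 80 mm above the bench; hole diameter 11 mm, 2 mm chamfer. Its flat, hard floor lies 30 to 68 mm below the mouth, different each time and out of sight. Keep the rod's push on floor and walls below 20 N.
- jig: Dowel cut-off jig fixed to the bench: plywood bed 70 mm wide (x), 175 mm long (y from -35 to +140 mm), 20 mm high; origin on its underside below the red zero line. Its +y is the scale direction: black ticks every 10 mm from 0 to 100, long at 0, 50, 100. Two 12 mm posts behind the zero line at y = -14 mm, up to 32 mm high.
- scale_zero (a point): The red zero line of the jig's scale, on the bed's centreline, 21 mm above the bench; axes as the jig's.
- length_stop (a joint): Position of the red length stop in metres: the distance along the jig's +y from the red zero line to the stop's face (the side towards the zero line); 0 to 0.100, starts between 0 and 0.016. It slides with about 2 N of friction and stays where it is left.
- stop_fin (a point): Grip point on the red stop's upright fin (22 mm in x, 16 mm in y, top 62.5 mm above the bench), 47 mm above the bench, 8 mm in +y from the stop's face; axes as the jig's. The black foot under it is 44 x 16 mm, up to 29 mm high.
- stop_face (a point): The stop's face (and its small red pointer), towards the zero line, at scale height.
- elephant: Bystander: red wooden toy elephant, 100 x 30 x 75 mm high, origin under its middle.
- disc: Bystander: white wooden disc, 90 mm diameter, 25 mm high, origin under its centre.
- arch: Bystander: white wooden arch blank 80 x 30 x 71 mm high, origin under its centre.
- glue: Bystander: white glue bottle, 48 mm diameter, 120 mm high, origin under its centre.
- brush: Bystander: paint brush about 170 mm long lying on the bench.
- offcut: Bystander: wood off-cut 50 x 30 x 22 mm high, origin under its centre.
- jar: Bystander: amber jar, 64 mm diameter, 75 mm high, origin under its centre.
There are look-alikes about, which are no part of the job. What is shaped like the jig but blue or pink is not meant. What is shaped like the gauge but green is not meant.

How it is judged:
On the way, in this order (a step that is already met when the one before it is completed fails the run):
1. the gauge stands flat on the blank and its rod has been slid down to the hole's floor (horizontal distance between rod_tip and bore_mouth below 0.004 m and distance between rod_tip and hole_floor_c0 below 0.0072 m and z of gauge in the frame of bore_mouth between -0.003 and 0.003 m and angle between gauge's own z axis and vertical below 0.06 rad), for 0.2 s.
2. the length stop is at the measured depth (((z of rod_tip in the frame of bore_mouth between -0.030001 and -0.028 m and value of joint length_stop between 0.025 and 0.033 m) or (z of rod_tip in the frame of bore_mouth between -0.032001 and -0.03 m and value of joint length_stop between 0.027 and 0.035 m) or (z of rod_tip in the frame of bore_mouth between -0.034001 and -0.032 m and value of joint length_stop between 0.029 and 0.037 m) or (z of rod_tip in the frame of bore_mouth between -0.036001 and -0.034 m and value of joint length_stop between 0.031 and 0.039 m) or (z of rod_tip in the frame of bore_mouth between -0.038001 and -0.036 m and value of joint length_stop between 0.033 and 0.041 m) or (z of rod_tip in the frame of bore_mouth between -0.040001 and -0.038 m and value of joint length_stop between 0.035 and 0.043 m) or (z of rod_tip in the frame of bore_mouth between -0.042001 and -0.04 m and value of joint length_stop between 0.037 and 0.045 m) or (z of rod_tip in the frame of bore_mouth between -0.044001 and -0.042 m and value of joint length_stop between 0.039 and 0.047 m) or (z of rod_tip in the frame of bore_mouth between -0.046001 and -0.044 m and value of joint length_stop between 0.041 and 0.049 m) or (z of rod_tip in the frame of bore_mouth between -0.048001 and -0.046 m and value of joint length_stop between 0.043 and 0.051 m) or (z of rod_tip in the frame of bore_mouth between -0.050001 and -0.048 m and value of joint length_stop between 0.045 and 0.053 m) or (z of rod_tip in the frame of bore_mouth between -0.052001 and -0.05 m and value of joint length_stop between 0.047 and 0.055 m) or (z of rod_tip in the frame of bore_mouth between -0.054001 and -0.052 m and value of joint length_stop between 0.049 and 0.057 m) or (z of rod_tip in the frame of bore_mouth between -0.056001 and -0.054 m and value of joint length_stop between 0.051 and 0.059 m) or (z of rod_tip in the frame of bore_mouth between -0.058001 and -0.056 m and value of joint length_stop between 0.053 and 0.061 m) or (z of rod_tip in the frame of bore_mouth between -0.060001 and -0.058 m and value of joint length_stop between 0.055 and 0.063 m) or (z of rod_tip in the frame of bore_mouth between -0.062001 and -0.06 m and value of joint length_stop between 0.057 and 0.065 m) or (z of rod_tip in the frame of bore_mouth between -0.064001 and -0.062 m and value of joint length_stop between 0.059 and 0.067 m) or (z of rod_tip in the frame of bore_mouth between -0.066001 and -0.064 m and value of joint length_stop between 0.061 and 0.069 m) or (z of rod_tip in the frame of bore_mouth between -0.068001 and -0.066 m and value of joint length_stop between 0.063 and 0.071 m) or (z of rod_tip in the frame of bore_mouth between -0.070001 and -0.068 m and value of joint length_stop between 0.065 and 0.073 m))), for 0.2 s.
At the end, for the whole second after the job is handed in: The gauge stands released and at rest on the blank (underside within 3 mm of its top face, tilt under 0.06 rad), its rod in the hole with the tip within 2 mm of the floor; the length stop, released and at rest, stands at the hole's depth as measured by the rod, within 3 mm (all of step 1 and ((z of rod_tip in the frame of bore_mouth between -0.030001 and -0.028 m and value of joint length_stop between 0.025 and 0.033 m) or (z of rod_tip in the frame of bore_mouth between -0.032001 and -0.03 m and value of joint length_stop between 0.027 and 0.035 m) or (z of rod_tip in the frame of bore_mouth between -0.034001 and -0.032 m and value of joint length_stop between 0.029 and 0.037 m) or (z of rod_tip in the frame of bore_mouth between -0.036001 and -0.034 m and value of joint length_stop between 0.031 and 0.039 m) or (z of rod_tip in the frame of bore_mouth between -0.038001 and -0.036 m and value of joint length_stop between 0.033 and 0.041 m) or (z of rod_tip in the frame of bore_mouth between -0.040001 and -0.038 m and value of joint length_stop between 0.035 and 0.043 m) or (z of rod_tip in the frame of bore_mouth between -0.042001 and -0.04 m and value of joint length_stop between 0.037 and 0.045 m) or (z of rod_tip in the frame of bore_mouth between -0.044001 and -0.042 m and value of joint length_stop between 0.039 and 0.047 m) or (z of rod_tip in the frame of bore_mouth between -0.046001 and -0.044 m and value of joint length_stop between 0.041 and 0.049 m) or (z of rod_tip in the frame of bore_mouth between -0.048001 and -0.046 m and value of joint length_stop between 0.043 and 0.051 m) or (z of rod_tip in the frame of bore_mouth between -0.050001 and -0.048 m and value of joint length_stop between 0.045 and 0.053 m) or (z of rod_tip in the frame of bore_mouth between -0.052001 and -0.05 m and value of joint length_stop between 0.047 and 0.055 m) or (z of rod_tip in the frame of bore_mouth between -0.054001 and -0.052 m and value of joint length_stop between 0.049 and 0.057 m) or (z of rod_tip in the frame of bore_mouth between -0.056001 and -0.054 m and value of joint length_stop between 0.051 and 0.059 m) or (z of rod_tip in the frame of bore_mouth between -0.058001 and -0.056 m and value of joint length_stop between 0.053 and 0.061 m) or (z of rod_tip in the frame of bore_mouth between -0.060001 and -0.058 m and value of joint length_stop between 0.055 and 0.063 m) or (z of rod_tip in the frame of bore_mouth between -0.062001 and -0.06 m and value of joint length_stop between 0.057 and 0.065 m) or (z of rod_tip in the frame of bore_mouth between -0.064001 and -0.062 m and value of joint length_stop between 0.059 and 0.067 m) or (z of rod_tip in the frame of bore_mouth between -0.066001 and -0.064 m and value of joint length_stop between 0.061 and 0.069 m) or (z of rod_tip in the frame of bore_mouth between -0.068001 and -0.066 m and value of joint length_stop between 0.063 and 0.071 m) or (z of rod_tip in the frame of bore_mouth between -0.070001 and -0.068 m and value of joint length_stop between 0.065 and 0.073 m)) and linear speed of gauge below 0.02 m/s and velocity of joint length_stop between -0.005 and 0.005 m/s); the robot touches nothing.
It fails at once if the rod is rammed: it pushes on the hole's floor or on the blank with more than 20 N (contact force between depth_rod and hole_floor_c0 above 20 N or contact force between depth_rod and blank above 20 N).
It fails at once if a bystander is shifted by more than 20 mm (distance of any of elephant, disc, arch, glue, brush, offcut, jar from where it was at the start of the episode above 0.02 m).
It also fails if it takes over 69 s, if anything falls off the work surface, if the arm or the gripper's body presses on something with over 40 N, if the wrist force passes 120 N, or if a joint passes its speed limit or range.

## Working session

There is one attempt and no reset: what is moved stays moved. The work goes in short steps, Python scripts to look and compute and a tool call to move; the robot and the scene stay as the last step left them, time stands still between calls to the robot, and variables do not carry over. Pictures are saved under pics/ and viewed, at most 10 in all, crops included, and the job is handed in when it is done.

Besides the shell and the picture viewer there is one more tool, called after "Call:" as name(argument=value, ...) on one line, values as JSON. send_rows: Moves the arm, as the interface text tells. Its arguments: {"type":"object","properties":{"commands":{"type":"string"},"squeeze":{"type":"number"}},"required":["commands"]}

```bash
mkdir -p pics; cat > h.py <<'E'
import numpy as np, cv2
from workcell import ctrl
def snap(n,f):
    c=ctrl.read_camera(n); np.savez('pics/'+f+'.npz',**{k:c[k] for k in('color','camera_matrix','cam_to_world')})
    cv2.imwrite('pics/'+f+'.png',c['color'][:,:,::-1]); return c
def load(f): return np.load('pics/'+f+'.npz')
def px(c,u,v,z):
    d=np.linalg.solve(c['camera_matrix'],[u,v,1.]); T=c['cam_to_world']; d=T[:3,:3]@d; o=T[:3,3]
    return o+d*(z-o[2])/d[2]
def proj(c,p):
    T=c['cam_to_world']; q=c['camera_matrix']@(T[:3,:3].T@(np.array(p)-T[:3,3])); return q[:2]/q[2]
E
python3 - <<'E'
from h import *
a=snap('scene','s0');b=snap('top','t0')
for c in(a,b):print(c['cam_to_world'].round(3).tolist(),c['camera_matrix'][0,0])
im=np.hstack([a['color'],b['color']])[:,:,::-1]
cv2.imwrite('pics/c0.png',cv2.resize(np.vstack([a['color'],b['color']])[:,:,::-1],(400,600)))
cv2.imwrite('pics/tb.png',cv2.resize(b['color'][:,:,::-1],(800,600),interpolation=cv2.INTER_CUBIC))
print(ctrl.state(),ctrl.grasp_offset)
E
```

```text
[[-0.275, 0.729, -0.627, 1.264], [0.962, 0.214, -0.172, 0.169], [0.009, -0.65, -0.76, 1.01], [0.0, 0.0, 0.0, 1.0]] 418.0586311025888
[[-0.015, -0.987, 0.157, 0.39], [-1.0, 0.016, 0.008, -0.05], [-0.01, -0.157, -0.988, 1.148], [0.0, 0.0, 0.0, 1.0]] 437.51228121821975
{'time_s': 0.1, 'joint_positions': array([-1.31400467,  0.3991346 ,  0.04501082,  1.53772315, -0.01866836,
        1.20695699, -0.05070586]), 'dq': array([-3.16788670e-04, -1.73352219e-03, -4.29002982e-04, -4.66691379e-03,
        8.76240528e-04, -3.92147355e-05, -1.07688248e-03]), 'effort': array([ 3.15627483e-03, -4.76263905e+01,  1.36980392e+00, -2.54947346e+01,
        1.19831608e-02,  5.04775759e-03,  2.45763324e-06]), 'tcp_pos': array([0.22627293, 0.60906512, 0.40376961]), 'tcp_rot': array([-5.55683042e-01, -3.09187785e+00,  2.81630232e-03]), 'contact_force': array([ 0.76829498,  0.22232198, -0.30860071]), 'moment': array([-0.03125949,  0.01180437, -0.00624418]), 'grip_force': 0.0, 'finger_gap': 0.9984421666883705} 0.1547
```

View pics/tb.png

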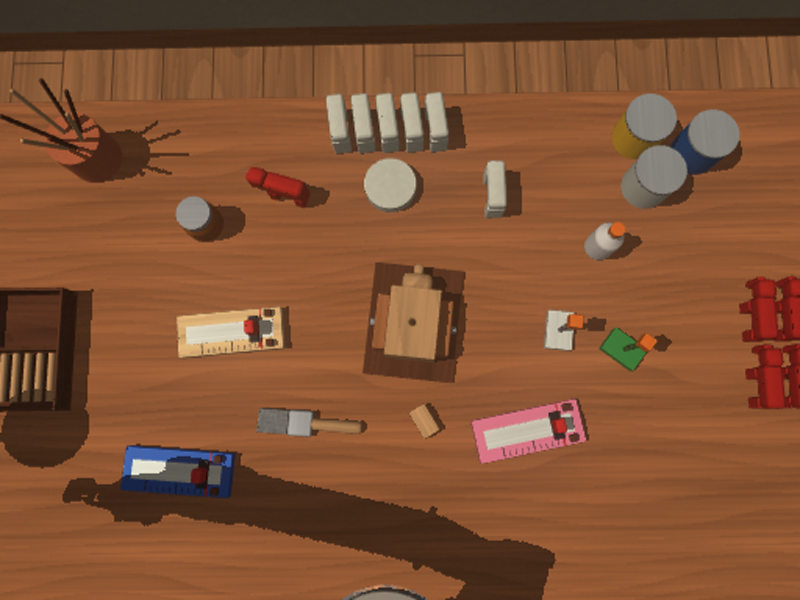

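View pics/s0.png

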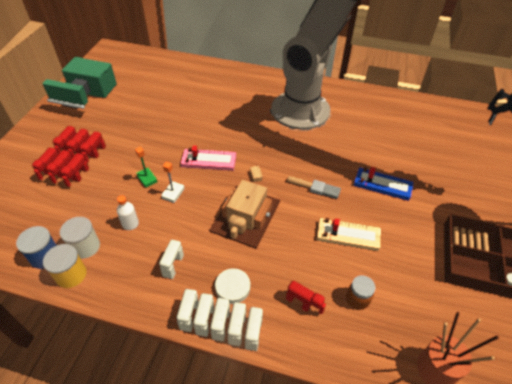

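Top view (800x600 px): gauge candidates are the aluminium base (560,330) with its knob (577,321), and the green one (625,350), which is a decoy. Jig candidates are plywood (232,332), blue (178,472) and pink (530,430), the last two being decoys. Blank bore is at (412,322). I choose the aluminium gauge and the plywood jig.

```bash
python3 - <<'E'
from h import *
c=load('t0');im=c['color'][:,:,::-1]
def crop(u,v,w,h,s): return cv2.resize(im[v:v+h,u:u+w],None,fx=s,fy=s,interpolation=cv2.INTER_CUBIC)
A=crop(340,190,50,40,8);B=crop(235,175,50,40,8);C=crop(105,185,100,50,8)
cv2.imwrite('pics/cr.png',np.vstack([np.hstack([A,B]),cv2.resize(C,(800,400))[:280]]))
E
```

```text
(no output)
```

View pics/cr.png

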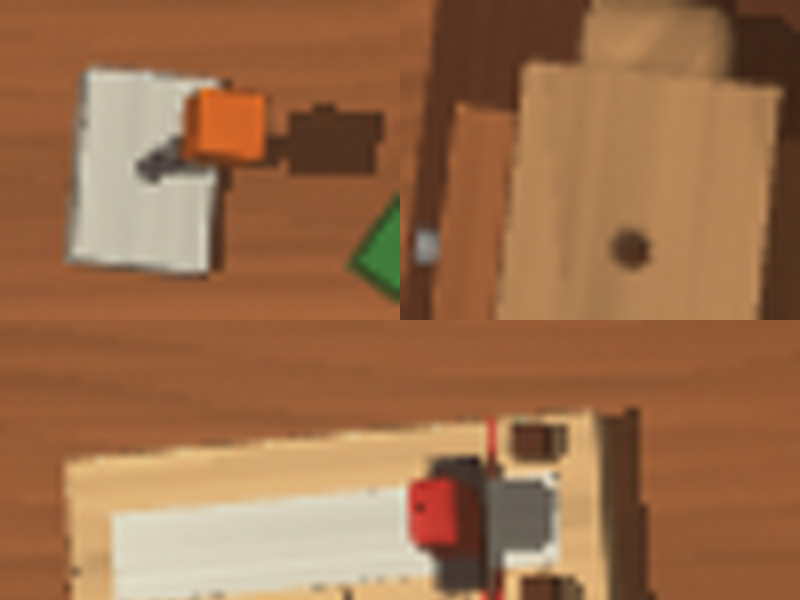

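```bash
python3 - <<'E'
from h import *
c=load('t0')
f=lambda x,y,ox,oy,z:px(c,ox+(x-.5)/8-.4375*0,oy+(y-.5)/8,z)[:2]
P=[f(x,y,340,190,.018) for x,y in[(86,70),(222,80),(212,270),(70,258)]]
print(np.round(P,4).tolist(),np.mean(P,0))
print('rod foot',f(150,168,340,190,.018),'knob',f(226,122,340,190,.1325))
k=np.array([f(x,y,340,190,.1325) for x,y in[(192,90),(266,92)]]);print(k)
print('bore',f(229,250,235,175,.08))
print('blank edge',[f(x-400,y,235,175,.08) for x,y in[(525,65),(780,90),(500,318),(762,318)]])
print('bore',f(631-400,248,235,175,.08))
g=lambda x,y,z:f(x,y-320,105,185,z)
print('red line',g(491,425,.021),g(491,592,.021),'fin top',[g(x,y,.0625) for x,y in[(412,480),(458,482),(460,543),(415,545)]],'bed top edge',g(68,462,.02),g(595,410,.02))
E
```

```text
[[0.5523, -0.2805], [0.5483, -0.3245], [0.4865, -0.3179], [0.4911, -0.2724]] [ 0.51954367 -0.29884489]
rod foot [ 0.51988788 -0.29967261] knob [ 0.51987928 -0.29717489]
[[ 0.5294632  -0.28777726]
 [ 0.52851921 -0.30930862]]
bore [ 0.52830195 -0.05311232]
blank edge [array([ 0.58666731, -0.02182359]), array([ 0.57746644, -0.10069558]), array([ 0.50792891, -0.01320182]), array([ 0.50663515, -0.09351307])]
bore [ 0.52891182 -0.05373772]
red line [0.56144559 0.20012873] [0.50675995 0.19913001] fin top [array([0.53810839, 0.21542527]), array([0.53723966, 0.20095782]), array([0.51799489, 0.19995132]), array([0.51759373, 0.21403779])] bed top edge [0.55166861 0.33849828] [0.56599078 0.16639473]
```

The crop confirms both: aluminium base with orange knob centred at crop (228,122), bore at crop (631,248), and the red stop near the zero line at crop (435,510). Moving above the gauge.

Call:
send_rows(commands="0 4 -5 -0.3 0 0 0.0145;0 4 -5 -0.3 0 0 0.0145;0 4 -5 -0.3 0 0 0.0145;0 4 -5 -0.3 0 0 0.0145;0 4 -5 -0.3 0 0 0.0145;0 4 -5 -0.3 0 0 0.0145;0 4 -5 -0.3 0 0 0.0145;0 4 -5 -0.3 0 0 0.0145;0 -0.3 -5.6 -0.3 0 0 0.0145;0 -0.3 -5.6 -0.3 0 0 0.0145;0 -0.3 -5.6 -0.3 0 0 0.0145;0 -0.3 -5.6 -0.3 0 0 0.0145;0 -0.3 -5.6 -0.3 0 0 0.0145;0 -0.3 -5.6 -0.3 0 0 0.0145;0 -0.3 -5.6 -0.3 0 0 0.0145;0 -0.3 -5.6 -0.3 0 0 0.0145;0 -0.3 -5.6 -0.3 0 0 0.0145;0 0 0 0 0 0 0;0 0 0 0 0 0 0", squeeze=30)

```text
time_s: 2.48
tcp_pos: [0.5114, -0.2842, 0.3538]
tcp_rot: [-0.172, -3.136, -0.002]
contact_force: [1.2, 0.9, -0.7]
finger_gap: 1.0
grip_force: 0.0
```

```bash
cat > st.py <<'E'
from h import *
from scipy.spatial.transform import Rotation as R
def st():
    s=ctrl.state();r=R.from_rotvec(s['tcp_rot']).as_matrix()
    print('t',round(s['time_s'],2),'tcp',s['tcp_pos'].round(4),'yaw_y',np.arctan2(r[1,1],r[0,1]).round(3),'tz',r[:,2].round(3),'F',s['contact_force'].round(2),'gap',round(s['finger_gap'],3),'grip',round(s['grip_force'],1))
    return s
E
python3 - <<'E'
from st import *
st();c=snap('wrist','w1');print(c['cam_to_world'].round(3).tolist())
E
```

```text
t 2.48 tcp [ 0.5114 -0.2842  0.3538] yaw_y 1.461 tz [-0.001  0.001 -1.   ] F [ 1.16  0.9  -0.68] gap 1.0 grip 0.0
[[0.109, 0.948, 0.299, 0.434], [0.994, -0.104, -0.031, -0.276], [0.002, 0.301, -0.954, 0.323], [0.0, 0.0, 0.0, 1.0]]
```

View pics/w1.png

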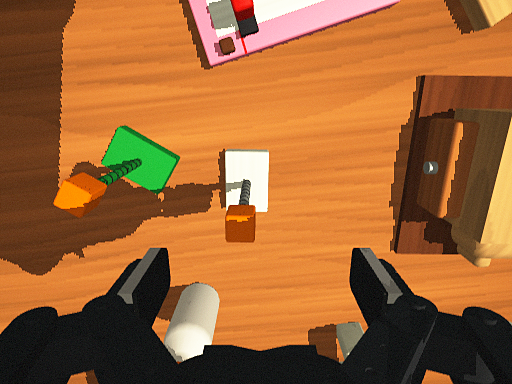

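Wrist view: white gauge base around (246,181), knob at (240,223), green decoy to the left at (140,160), glue bottle at (195,320).

```bash
python3 - <<'E'
from st import *
c=load('w1')
for u,v in[(225.5,150),(267.5,151),(268,211),(246.5,181)]:print(px(c,u,v,.018).round(4))
im=c['color'].astype(int)
m=((im[:,:,0]-im[:,:,2])>110)&(im[:,:,1]<130);m[:190]=0;m[250:]=0;m[:,:215]=0;m[:,270:]=0
for y in range(196,250,3):
    print(y,[tuple(im[y,x]) for x in(228,240,252)])
for z in(.118,.1325):print(z,[px(c,u,v,z).round(4)[:2].tolist() for u,v in[(225,205),(256,205),(240,223),(240,241)]])
E
```

```text
[ 0.4841 -0.3142  0.018 ]
[ 0.4896 -0.2732  0.018 ]
[ 0.5525 -0.2791  0.018 ]
[ 0.5178 -0.2975  0.018 ]
196 [(np.int64(253), np.int64(253), np.int64(239)), (np.int64(24), np.int64(24), np.int64(19)), (np.int64(252), np.int64(251), np.int64(236))]
199 [(np.int64(253), np.int64(253), np.int64(242)), (np.int64(66), np.int64(68), np.int64(56)), (np.int64(252), np.int64(251), np.int64(238))]
202 [(np.int64(254), np.int64(253), np.int64(242)), (np.int64(71), np.int64(77), np.int64(66)), (np.int64(252), np.int64(252), np.int64(239))]
205 [(np.int64(255), np.int64(255), np.int64(242)), (np.int64(142), np.int64(53), np.int64(0)), (np.int64(180), np.int64(86), np.int64(22))]
208 [(np.int64(122), np.int64(35), np.int64(0)), (np.int64(165), np.int64(65), np.int64(1)), (np.int64(168), np.int64(71), np.int64(9))]
211 [(np.int64(150), np.int64(53), np.int64(0)), (np.int64(171), np.int64(71), np.int64(2)), (np.int64(171), np.int64(66), np.int64(3))]
214 [(np.int64(173), np.int64(71), np.int64(7)), (np.int64(131), np.int64(52), np.int64(7)), (np.int64(173), np.int64(69), np.int64(0))]
217 [(np.int64(
[... 977 characters left out ...]
t64(66), np.int64(0)), (np.int64(161), np.int64(63), np.int64(0)), (np.int64(160), np.int64(66), np.int64(0))]
241 [(np.int64(166), np.int64(70), np.int64(19)), (np.int64(146), np.int64(58), np.int64(0)), (np.int64(144), np.int64(48), np.int64(0))]
244 [(np.int64(231), np.int64(133), np.int64(55)), (np.int64(229), np.int64(137), np.int64(57)), (np.int64(233), np.int64(139), np.int64(61))]
247 [(np.int64(234), np.int64(141), np.int64(61)), (np.int64(236), np.int64(139), np.int64(59)), (np.int64(238), np.int64(144), np.int64(62))]
0.118 [[0.506, -0.3074], [0.5084, -0.2859], [0.5207, -0.2987], [0.5347, -0.3005]]
0.1325 [[0.5009, -0.3051], [0.5031, -0.2852], [0.5145, -0.2971], [0.5276, -0.2987]]
```

Call:
send_rows(commands="0 0.35 -0.7 -1 0 0 0.01;0 0.35 -0.7 -1.5 0 0 0;0 0 0 -2 0 0 0;0 0 0 -2 0 0 0;0 0 0 -1.4 0 0 0;0 0 0 0 0 0 0;0 0 0 0 0 0 0")

```text
time_s: 3.4
tcp_pos: [0.5187, -0.2989, 0.2758]
tcp_rot: [0.156, 3.137, -0.001]
contact_force: [-0.4, -0.1, -0.8]
finger_gap: 1.001
grip_force: 0.0
```

```bash
python3 - <<'E'
from st import *
st()
E
```

```text
t 3.4 tcp [ 0.5187 -0.2989  0.2758] yaw_y 1.472 tz [ 0.001 -0.    -1.   ] F [-0.37 -0.06 -0.75] gap 1.001 grip 0.0
```

Close and lift 1 cm.

Call:
send_rows(commands="0.5 0 0 0 0 0 0;0.7 0 0 0 0 0 0;1 0 0 0 0 0 0;1 0 0 0 0 0 0;1 0 0 0 0 0 0;1 0 0 0 0 0 0;1 0 0 0 0 0 0;1 0 0 0 0 0 0;1 0 0 0.5 0 0 0;1 0 0 0.5 0 0 0;1 0 0 0 0 0 0;1 0 0 0 0 0 0", squeeze=40)

```text
time_s: 4.9
tcp_pos: [0.5183, -0.2987, 0.2852]
tcp_rot: [-0.156, -3.137, -0.0]
contact_force: [0.6, -0.3, -2.4]
finger_gap: 0.225
grip_force: 43.9
```

```bash
python3 - <<'E'
from st import *
st()
E
```

```text
t 4.9 tcp [ 0.5183 -0.2987  0.2852] yaw_y 1.472 tz [-0.  0. -1.] F [ 0.59 -0.34 -2.44] gap 0.225 grip 43.9
```

Call:
send_rows(commands="1 0 0 3 0 0 0;1 0 0 4 0 0 0;1 0 0 3 0 0 0;1 0.1 3 0 0 0 0;1 0.2 5 0 0 0 0;1 0.2 5 0 0 0 0;1 0.2 5 0 0 0 0;1 0.2 4.5 0 0 0 0;1 0.1 2 0 0 0 0;1 0 0 0 0 0 0;1 0 0 0 0 0 0;1 0 0 0 0 0 0")

```text
time_s: 6.4
tcp_pos: [0.5282, -0.0555, 0.3854]
tcp_rot: [-0.16, -3.137, 0.001]
contact_force: [0.5, -0.5, -2.6]
finger_gap: 0.228
grip_force: 43.9
```

```bash
python3 - <<'E'
from st import *
st();c=snap('wrist','w2');t=snap('top','t2')['color'][:,:,::-1]
a=c['color'][:,:,::-1]
B=cv2.resize(t[150:250,210:310],(400,400),interpolation=cv2.INTER_CUBIC)
cv2.imwrite('pics/c2.png',np.hstack([cv2.resize(a[60:360,120:420],(400,400)),B]))
E
```

```text
t 6.4 tcp [ 0.5282 -0.0555  0.3854] yaw_y 1.469 tz [-0.    -0.001 -1.   ] F [ 0.53 -0.5  -2.58] gap 0.228 grip 43.9
```

View pics/c2.png

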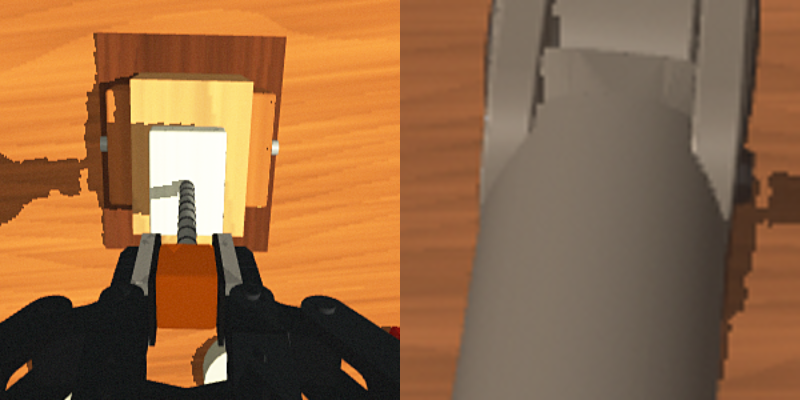

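The wrist crop (left) shows the gauge held upright over the blank; blank near-edge corners at crop (131,81),(253,81), base near-edge top corners (150,131),(225,131). The top view is hidden by the arm.

```bash
python3 - <<'E'
from st import *
c=load('w2');a=c['color'][:,:,::-1]
f=lambda x,y,z:px(c,120+x*.75,60+y*.75,z)[:2]
def ctr(p,q,L,n):
    d=(q-p);d/=np.linalg.norm(d);nx=np.array([d[1],-d[0]]);print(n,p,q,np.linalg.norm(q-p),'yaw',np.arctan2(nx[1],nx[0]),'centre',(p+q)/2+nx*L)
ctr(f(131,81,.08),f(253,81,.08),.055,'blank')
ctr(f(150,131,.1276),f(225,131,.1276),.032,'base')
cv2.imwrite('pics/c3.png',cv2.resize(a[90:250,200:325],(625,600)[:2] if 0 else (500,640))[:600])
E
```

```text
blank [ 0.47062991 -0.08518291] [ 0.47861771 -0.00680566] 0.07878322993780272 yaw -0.1015642441799955 centre [ 0.52934038 -0.05157072]
base [ 0.49515084 -0.07202043] [ 0.49935992 -0.03074214] 0.04149232909572965 yaw -0.10161705535389925 centre [ 0.52909031 -0.05462744]
```

View pics/c3.png

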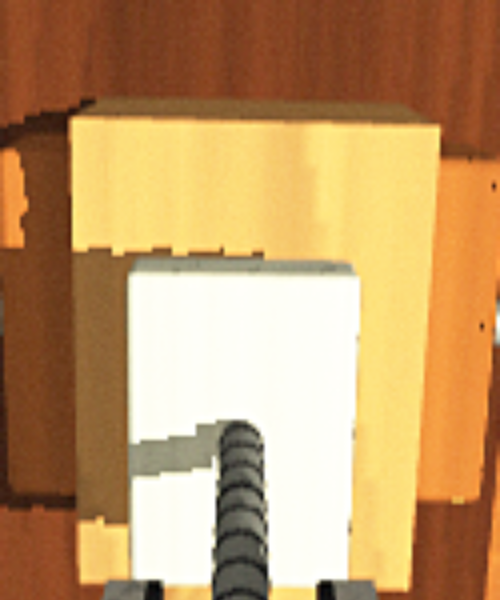

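Crop (4x, origin 200,90): blank corners (72,118),(440,124),(408,592),(80,586); base near corners (130,272),(357,270); rod enters base at about (240,432).

```bash
python3 - <<'E'
from st import *
c=load('w2')
f=lambda x,y,z:px(c,200+x/4-.4,90+y/4-.4,z)[:2]
P=np.array([f(x,y,.08) for x,y in[(72,118),(440,124),(408,592),(80,586)]])
print(P.round(4),P.mean(0),[np.linalg.norm(P[i]-P[i-1]).round(4) for i in range(4)])
for z in(.1265,.1276):
  p,q=f(130,272,z),f(357,270,z);d=(q-p)/np.linalg.norm(q-p);print((p+q)/2+.032*np.array([d[1],-d[0]]),np.linalg.norm(q-p),d,'rod',f(240,440,z))
E
```

```text
[[ 0.4692 -0.0855]
 [ 0.4785 -0.0069]
 [ 0.5885 -0.0205]
 [ 0.5789 -0.0993]] [ 0.52878147 -0.05306956] [np.float64(0.1106), np.float64(0.0792), np.float64(0.1109), np.float64(0.0793)]
[ 0.5286569  -0.05440893] 0.042028660792154324 [0.0925487  0.99570816] rod [ 0.52966068 -0.05544003]
[ 0.52843652 -0.0543904 ] 0.04182544778222345 [0.0925487  0.99570816] rod [ 0.52928139 -0.05540219]
```

Call:
send_rows(commands="1 0 0.17 0 0 0 0;1 0 0 -0.7 0 0 0;1 0 0 -0.7 0 0 0;1 0 0 -0.6 0 0 0;1 0 0 -0.4 0 0 0;1 0 0 -0.2 0 0 0;1 0 0 0 0 0 0;1 0 0 0 0 0 0", squeeze=30)

```text
time_s: 7.5
tcp_pos: [0.5285, -0.0521, 0.3596]
tcp_rot: [0.156, 3.137, 0.0]
contact_force: [-1.0, -0.4, -1.3]
finger_gap: 0.226
grip_force: 44.0
```

```bash
python3 - <<'E'
from st import *
st()
E
```

```text
t 7.5 tcp [ 0.5285 -0.0521  0.3596] yaw_y 1.472 tz [ 0.001  0.    -1.   ] F [-0.97 -0.4  -1.29] gap 0.226 grip 44.0
```

Call:
send_rows(commands="1 0 0 -0.1 0 0 0;1 0 0 -0.1 0 0 0;1 0 0 0 0 0 0;1 0 0 0 0 0 0")

```text
time_s: 8.0
tcp_pos: [0.5284, -0.052, 0.3573]
tcp_rot: [0.156, 3.138, 0.0]
contact_force: [0.3, -0.2, -2.2]
finger_gap: 0.226
grip_force: 44.0
```

Call:
send_rows(commands="1 0 0 -0.1 0 0 0;1 0 0 -0.1 0 0 0;1 0 0 0 0 0 0;1 0 0 0 0 0 0")

```text
time_s: 8.5
tcp_pos: [0.5285, -0.052, 0.3555]
tcp_rot: [0.156, 3.137, 0.0]
contact_force: [0.1, 0.6, -0.9]
finger_gap: 0.223
grip_force: 44.1
```

Call:
send_rows(commands="1 0 0 -0.1 0 0 0;1 0 0 -0.1 0 0 0;1 0 0 0 0 0 0;1 0 0 0 0 0 0")

```text
time_s: 9.0
tcp_pos: [0.5285, -0.0519, 0.3535]
tcp_rot: [0.156, 3.137, 0.0]
contact_force: [-0.7, 1.2, 3.5]
finger_gap: 0.225
grip_force: 44.6
```

Base touched at about tcp z 0.3557. y overshot by about 1.8 mm; correcting, then easing down.

Call:
send_rows(commands="1 0 -0.1 0 0 0 0;1 0 -0.07 0 0 0 0;1 0 0 0 0 0 0;1 0 0 0 0 0 0")

```text
time_s: 9.5
tcp_pos: [0.5285, -0.0532, 0.3534]
tcp_rot: [0.155, 3.137, 0.001]
contact_force: [-0.2, 3.7, 4.4]
finger_gap: 0.225
grip_force: 44.8
```

Call:
send_rows(commands="1 0 0 -0.1 0 0 0;1 0 0 -0.1 0 0 0;1 0 0 -0.1 0 0 0;1 0 0 0 0 0 0")

```text
time_s: 10.0
tcp_pos: [0.5284, -0.0542, 0.3501]
tcp_rot: [0.156, 3.138, -0.002]
contact_force: [1.2, 1.0, 2.3]
finger_gap: 0.231
grip_force: 44.6
```

Call:
send_rows(commands="1 0 0 -0.1 0 0 0;1 0 0 -0.1 0 0 0;1 0 0 -0.1 0 0 0;1 0 0 0 0 0 0")

```text
time_s: 10.5
tcp_pos: [0.5284, -0.0542, 0.3473]
tcp_rot: [0.156, 3.137, -0.001]
contact_force: [-0.6, 0.1, 1.7]
finger_gap: 0.223
grip_force: 44.4
```

Call:
send_rows(commands="1 0 0 -0.1 0 0 0;1 0 0 -0.1 0 0 0;1 0 0 -0.1 0 0 0;1 0 0 0 0 0 0")

```text
time_s: 11.0
tcp_pos: [0.5284, -0.0541, 0.3442]
tcp_rot: [0.156, 3.138, -0.001]
contact_force: [0.5, -2.1, 2.1]
finger_gap: 0.226
grip_force: 44.4
```

Call:
send_rows(commands="1 0 0 -0.1 0 0 0;1 0 0 -0.1 0 0 0;1 0 0 -0.1 0 0 0;1 0 0 -0.1 0 0 0;1 0 0 -0.1 0 0 0;1 0 0 -0.1 0 0 0;1 0 0 -0.1 0 0 0;1 0 0 0 0 0 0")

```text
time_s: 12.0
tcp_pos: [0.5284, -0.0535, 0.3372]
tcp_rot: [-0.156, -3.138, -0.001]
contact_force: [0.4, -1.8, 3.3]
finger_gap: 0.227
grip_force: 44.5
```

Call:
send_rows(commands="1 0 0 -0.1 0 0 0;1 0 0 -0.1 0 0 0;1 0 0 -0.1 0 0 0;1 0 0 -0.1 0 0 0;1 0 0 -0.1 0 0 0;1 0 0 -0.1 0 0 0;1 0 0 -0.1 0 0 0;1 0 0 -0.1 0 0 0;1 0 0 -0.1 0 0 0;1 0 0 0 0 0 0")

```text
time_s: 13.25
tcp_pos: [0.5284, -0.0535, 0.3281]
tcp_rot: [-0.156, -3.138, -0.0]
contact_force: [0.0, -1.7, 1.8]
finger_gap: 0.226
grip_force: 44.5
```

Call:
send_rows(commands="1 0 0 -0.1 0 0 0;1 0 0 -0.1 0 0 0;1 0 0 0 0 0 0;1 0 0 0 0 0 0")

```text
time_s: 13.75
tcp_pos: [0.5284, -0.0536, 0.3262]
tcp_rot: [-0.156, -3.138, -0.0]
contact_force: [0.0, -0.2, 2.5]
finger_gap: 0.227
grip_force: 44.4
```

```bash
python3 - <<'E'
from st import *
st()
E
```

```text
t 13.75 tcp [ 0.5284 -0.0536  0.3262] yaw_y 1.472 tz [-0.  0. -1.] F [ 0.01 -0.24  2.45] gap 0.227 grip 44.4
```

Call:
send_rows(commands="1 0 0 -0.05 0 0 0;1 0 0 -0.05 0 0 0;1 0 0 -0.05 0 0 0;1 0 0 0 0 0 0")

```text
time_s: 14.25
tcp_pos: [0.5284, -0.0536, 0.3248]
tcp_rot: [-0.156, -3.138, -0.0]
contact_force: [-0.7, -0.2, 3.2]
finger_gap: 0.228
grip_force: 44.6
```

Call:
send_rows(commands="1 0 0 -0.05 0 0 0;1 0 0 -0.05 0 0 0;1 0 0 -0.05 0 0 0;1 0 0 0 0 0 0")

```text
time_s: 14.75
tcp_pos: [0.5284, -0.0536, 0.3232]
tcp_rot: [-0.156, -3.138, -0.0]
contact_force: [-0.0, 0.6, 2.7]
finger_gap: 0.226
grip_force: 44.6
```

Call:
send_rows(commands="1 0 0 -0.06 0 0 0;1 0 0 -0.06 0 0 0;1 0 0 -0.06 0 0 0;1 0 0 0 0 0 0")

```text
time_s: 15.25
tcp_pos: [0.5284, -0.0536, 0.3214]
tcp_rot: [-0.156, -3.138, -0.0]
contact_force: [-0.9, 0.6, 2.6]
finger_gap: 0.23
grip_force: 44.5
```

Call:
send_rows(commands="1 0 0 -0.06 0 0 0;1 0 0 -0.06 0 0 0;1 0 0 -0.06 0 0 0;1 0 0 0 0 0 0")

```text
time_s: 15.75
tcp_pos: [0.5284, -0.0536, 0.3196]
tcp_rot: [-0.156, -3.138, -0.0]
contact_force: [-0.5, 0.8, 3.0]
finger_gap: 0.225
grip_force: 44.5
```

Call:
send_rows(commands="1 0 0 -0.06 0 0 0;1 0 0 -0.06 0 0 0;1 0 0 -0.06 0 0 0;1 0 0 0 0 0 0")

```text
time_s: 16.25
tcp_pos: [0.5284, -0.0536, 0.3178]
tcp_rot: [-0.156, -3.138, -0.0]
contact_force: [-0.1, 0.2, 2.7]
finger_gap: 0.23
grip_force: 44.5
```

Call:
send_rows(commands="1 0 0 -0.06 0 0 0;1 0 0 -0.06 0 0 0;1 0 0 -0.06 0 0 0;1 0 0 0 0 0 0")

```text
time_s: 16.75
tcp_pos: [0.5284, -0.0537, 0.316]
tcp_rot: [-0.156, -3.138, -0.0]
contact_force: [-0.4, 1.2, 2.3]
finger_gap: 0.227
grip_force: 44.5
```

Call:
send_rows(commands="1 0 0 -0.06 0 0 0;1 0 0 -0.06 0 0 0;1 0 0 -0.06 0 0 0;1 0 0 0 0 0 0")

```text
time_s: 17.25
tcp_pos: [0.5284, -0.0537, 0.3142]
tcp_rot: [-0.156, -3.138, -0.0]
contact_force: [-0.7, 1.3, 2.5]
finger_gap: 0.226
grip_force: 44.5
```

Call:
send_rows(commands="1 0 0 -0.06 0 0 0;1 0 0 -0.06 0 0 0;1 0 0 -0.06 0 0 0;1 0 0 0 0 0 0")

```text
time_s: 17.75
tcp_pos: [0.5284, -0.0537, 0.3124]
tcp_rot: [-0.156, -3.138, -0.0]
contact_force: [-0.9, 2.5, 2.3]
finger_gap: 0.227
grip_force: 44.5
```

Call:
send_rows(commands="1 0 0 -0.06 0 0 0;1 0 0 -0.06 0 0 0;1 0 0 -0.06 0 0 0;1 0 0 0 0 0 0")

```text
time_s: 18.25
tcp_pos: [0.5284, -0.0537, 0.3106]
tcp_rot: [-0.156, -3.138, -0.0]
contact_force: [-0.8, 1.4, 1.9]
finger_gap: 0.229
grip_force: 44.5
```

Call:
send_rows(commands="1 0 0 -0.06 0 0 0;1 0 0 -0.06 0 0 0;1 0 0 -0.06 0 0 0;1 0 0 0 0 0 0")

```text
time_s: 18.75
tcp_pos: [0.5284, -0.0537, 0.3089]
tcp_rot: [0.156, 3.138, 0.0]
contact_force: [-0.8, 2.4, 2.6]
finger_gap: 0.224
grip_force: 44.5
```

Call:
send_rows(commands="1 0 0 -0.06 0 0 0;1 0 0 -0.06 0 0 0;1 0 0 -0.06 0 0 0;1 0 0 0 0 0 0")

```text
time_s: 19.25
tcp_pos: [0.5284, -0.0537, 0.3071]
tcp_rot: [-0.156, -3.138, -0.0]
contact_force: [-0.3, 0.7, 2.1]
finger_gap: 0.225
grip_force: 44.6
```

Call:
send_rows(commands="1 0 0 -0.06 0 0 0;1 0 0 -0.06 0 0 0;1 0 0 -0.06 0 0 0;1 0 0 0 0 0 0")

```text
time_s: 19.75
tcp_pos: [0.5287, -0.0539, 0.3068]
tcp_rot: [0.156, 3.137, 0.001]
contact_force: [-3.3, 2.1, 12.0]
finger_gap: 0.227
grip_force: 45.7
```

Bottomed (12 N) at tcp z 0.3068, giving depth ≈ 46.4 ± 1.5 mm from the slide. Relieve, open, rise clear.

Call:
send_rows(commands="1 0 0 0.1 0 0 0;1 0 0 0 0 0 0")

```text
time_s: 20.0
tcp_pos: [0.5286, -0.0539, 0.3068]
tcp_rot: [0.156, 3.137, 0.0]
contact_force: [-1.3, 1.3, 6.4]
finger_gap: 0.224
grip_force: 44.9
```

Call:
send_rows(commands="0.7 0 0 0 0 0 0;0.4 0 0 0 0 0 0;0 0 0 0 0 0 0;0 0 0 0 0 0 0;0 0 0 0 0 0 0;0 0 0 0 0 0 0;0 0 0 1 0 0 0;0 0 0 3 0 0 0;0 0 0 4 0 0 0;0 -1 0 3 0 0 0;0 -1 0 0 0 0 0;0 0 0 0 0 0 0;0 0 0 0 0 0 0")

```text
time_s: 21.62
tcp_pos: [0.5081, -0.0535, 0.4153]
tcp_rot: [-0.156, -3.136, 0.0]
contact_force: [0.2, 0.4, 0.5]
finger_gap: 1.002
grip_force: 0.0
```

```bash
python3 - <<'E'
from st import *
st();c=snap('wrist','w4')
im=c['color'][:,:,::-1]
cv2.imwrite('pics/c4.png',cv2.resize(im[60:260,160:340],(540,600),interpolation=cv2.INTER_CUBIC))
E
```

```text
t 21.62 tcp [ 0.5081 -0.0535  0.4153] yaw_y 1.472 tz [-0.002  0.    -1.   ] F [0.16 0.4  0.53] gap 1.002 grip 0.0
```

View pics/c4.png

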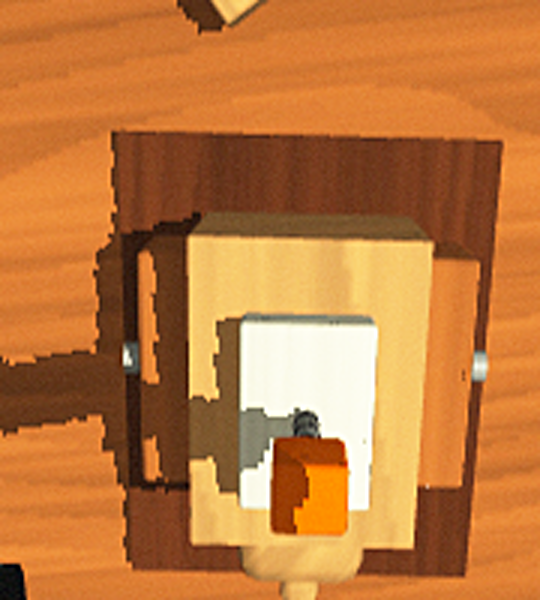

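Gauge stands flat on the blank: crop (3x, origin 160,60) base corners (242,320),(377,320),(369,509),(240,507); knob top face about (273..347, 461..535).

```bash
python3 - <<'E'
from st import *
c=load('w4')
f=lambda x,y,z:px(c,160+x/3-.33,60+y/3-.33,z)[:2]
P=np.array([f(x,y,.098) for x,y in[(242,320),(377,320),(369,509),(240,507)]])
print(P.round(4),P.mean(0),[np.linalg.norm(P[i]-P[i-1]).round(4) for i in range(4)])
b=np.array([f(x,y,.08) for x,y in[(189,236),(433,241),(413,549),(190,545)]]);print('blank',b.mean(0),[np.linalg.norm(b[i]-b[i-1]).round(4) for i in range(4)])
B=P.mean(0);ax=np.array([np.cos(.1),-np.sin(.1)])
for z in np.arange(.154,.171,.002):
    far=f(310,535,z);near=f(310,463,z);l=f(273,500,z);r=f(347,500,z)
    print(z.round(3),'depth',round(112-(z-.098)*1000,1),'centre err mm',((far+near)/2-B)@ax*1e3,'len',np.linalg.norm(far-near)*1e3,'wid',np.linalg.norm(l-r)*1e3)
E
```

```text
[[ 0.4945 -0.07  ]
 [ 0.4987 -0.0279]
 [ 0.5628 -0.0353]
 [ 0.5578 -0.0781]] [ 0.52847351 -0.05284872] [np.float64(0.0638), np.float64(0.0423), np.float64(0.0645), np.float64(0.0431)]
blank [ 0.52873468 -0.05300731] [np.float64(0.1105), np.float64(0.0791), np.float64(0.1105), np.float64(0.0802)]
0.154 depth 56.0 centre err mm 4.200435822630258 len 20.931442748993188 wid 19.804520128607425
0.156 depth 54.0 centre err mm 3.3155815349206628 len 20.749529992086327 wid 19.63240132633397
0.158 depth 52.0 centre err mm 2.4307272472110664 len 20.56761723517946 wid 19.46028252406054
0.16 depth 50.0 centre err mm 1.54587295950147 len 20.385704478272707 wid 19.288163721787097
0.162 depth 48.0 centre err mm 0.661018671791875 len 20.203791721365846 wid 19.11604491951364
0.164 depth 46.0 centre err mm -0.2238356159177213 len 20.02187896445898 wid 18.943926117240203
0.166 depth 44.0 centre err mm -1.108689903627317 len 19.83996620755212 wid 18.77180731496676
0.168 depth 42.0 centre err mm -1.9935441913369127 len 19.658053450645255 wid 18.59968851269333
0.17 depth 40.0 centre err mm -2.8783984790463983 len 19.4761406937385 wid 18.42756971041989
```

Vision (46.5 mm) and touch (46.4 mm) agree: depth 46.4 mm. To the jig.

Call:
send_rows(commands="0 0.2 2 0 0 0 0.02;0 0.3 4 0 0 0 0.03;0 0.3 5 0 0 0 0.03;0 0.3 5 -1 0 0 0.03;0 0.3 5 -2 0 0 0.03;0 0.3 3.5 -3 0 0 0.03;0 0.3 1.6 -3 0 0 0.012;0 0 0 -0.5 0 0 0;0 0 0 0 0 0 0;0 0 0 0 0 0 0;0 0 0 0 0 0 0")

```text
time_s: 23.05
tcp_pos: [0.5288, 0.2066, 0.3226]
tcp_rot: [-0.128, 3.137, 0.002]
contact_force: [-0.8, 0.8, -0.3]
finger_gap: 0.997
grip_force: 0.0
```

```bash
python3 - <<'E'
from st import *
st();c=snap('wrist','w5')
im=c['color'][:,:,::-1]
cv2.imwrite('pics/c5.png',cv2.resize(im[60:285,150:450],(800,600),interpolation=cv2.INTER_CUBIC))
E
```

```text
t 23.05 tcp [0.5288 0.2066 0.3226] yaw_y 1.652 tz [ 0.002  0.001 -1.   ] F [-0.84  0.85 -0.26] gap 0.997 grip 0.0
```

View pics/c5.png

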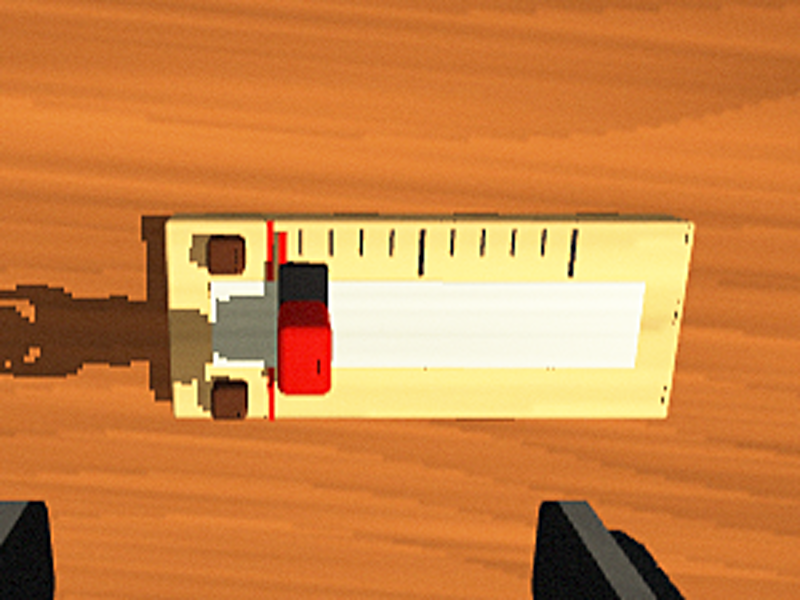

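Crop (2.667x, origin 150,60): zero line at (270,245), 50 tick (422,250), 100 tick (573,252), black foot left edge about x=279 (y 285), red fin top at (279..330, 330..393).

```bash
python3 - <<'E'
from st import *
c=load('w5')
k=8/3
f=lambda x,y,z:px(c,150+x/k-.31,60+y/k-.31,z)[:2]
z0=f(269,225,.021);z1=f(272,418,.021);t5=f(422,250,.021);t10=f(573,252,.021)
d=(t10-t5);print('dir',np.arctan2(d[1],d[0]),'50mm:',np.linalg.norm(d)); d/=np.linalg.norm(d)
n=np.array([d[1],-d[0]])
o=t5-.05*d; print('zero from ticks',o@d,'line',z0@d,z1@d,'t10',t10@d-.1)
print('foot near',f(279,290,.029)@d-o@d,'far',f(327,290,.029)@d-o@d)
print('fin near',f(279,360,.0625)@d-o@d,'far',f(330,360,.0625)@d-o@d,'fin ctr',f(304.5,362,.0625), 'fin x',f(304,330,.0625)@n,f(304,393,.0625)@n)
s=ctrl.state()['tcp_pos'][:2];print('tcp along',(s-o)@d,'across',s@n,'d',d,'n',n)
E
```

```text
dir 1.6390523802306256 50mm: 0.04973419525126333
zero from ticks 0.16276507782084518 line 0.1624417514184731 0.16382990124099917 t10 0.16249927307210846
foot near 0.003216253948606973 far 0.018750640446835137
fin near 0.003801048110084887 far 0.01858485171551366 fin ctr [0.52757035 0.21044052] fin x 0.5310299281811024 0.5502909526905196
tcp along 0.00745391887002111 across 0.5416136456679999 d [-0.06820307  0.99767146] n [0.99767146 0.06820307]
```

Call:
send_rows(commands="0 -0.03 0.38 -2 0 0 -0.012;0 0 0 -3 0 0 0;0 0 0 -3 0 0 0;0 0 0 -2.5 0 0 0;0 0 0 -1.2 0 0 0;0 0 0 0 0 0 0;0.6 0 0 0 0 0 0;0.8 0 0 0 0 0 0;1 0 0 0 0 0 0;1 0 0 0 0 0 0;1 0 0 0 0 0 0;1 0 0 0 0 0 0;1 0 0 0 0 0 0;1 0 0 0 0 0 0", squeeze=30)

```text
time_s: 24.85
tcp_pos: [0.5283, 0.2111, 0.2048]
tcp_rot: [-0.112, 3.139, 0.0]
contact_force: [-1.2, -0.6, 4.5]
finger_gap: 0.177
grip_force: 34.0
```

```bash
python3 - <<'E'
from st import *
s=st()['tcp_pos'][:2];c=load('w5');d=np.array([-.0682,.9977]);print('along',(s@d-.16265))
E
```

```text
t 24.85 tcp [0.5283 0.2111 0.2048] yaw_y 1.642 tz [ 0.  0. -1.] F [-1.16 -0.62  4.47] gap 0.177 grip 34.0
along 0.011939423336700644
```

Call:
send_rows(commands="1 0 0 0.1 0 0 0;1 -0.03 0.42 0 0 0 0;1 -0.03 0.42 0 0 0 0;1 -0.03 0.42 0 0 0 0;1 -0.03 0.42 0 0 0 0;1 -0.03 0.42 0 0 0 0;1 -0.03 0.42 0 0 0 0;1 -0.03 0.42 0 0 0 0;1 -0.03 0.42 0 0 0 0;1 -0.03 0.42 0 0 0 0;1 -0.02 0.46 0 0 0 0;1 0 0 0 0 0 0;1 0 0 0 0 0 0;1 0 0 0 0 0 0")

```text
time_s: 26.6
tcp_pos: [0.5248, 0.2543, 0.205]
tcp_rot: [0.112, -3.139, -0.002]
contact_force: [4.4, 1.6, -16.2]
finger_gap: 0.18
grip_force: 31.1
```

```bash
python3 - <<'E'
from st import *
s=st()['tcp_pos'][:2];d=np.array([-.0682,.9977]);print('along',(s@d-.16265))
E
```

```text
t 26.6 tcp [0.5248 0.2543 0.205 ] yaw_y 1.642 tz [-0.     0.001 -1.   ] F [  4.42   1.6  -16.22] gap 0.18 grip 31.1
along 0.055233518276854604
```

Call:
send_rows(commands="1 0 0 -0.08 0 0 0;1 0 0 0 0 0 0;0.7 0 0 0 0 0 0;0.4 0 0 0 0 0 0;0 0 0 0 0 0 0;0 0 0 0 0 0 0;0 0 0 0 0 0 0;0 0 0 2 0 0 0;0 0 0 4 0 0 0;0 0 0 4 0 0 0;0 0 0 2 0 0 0;0 0 0 0 0 0 0;0 0 0 0 0 0 0")

```text
time_s: 28.22
tcp_pos: [0.5247, 0.2533, 0.3234]
tcp_rot: [0.111, -3.138, 0.001]
contact_force: [-0.1, 0.1, -0.2]
finger_gap: 1.002
grip_force: 0.0
```

```bash
python3 - <<'E'
from st import *
st();c=snap('wrist','w6')
im=c['color'][:,:,::-1]
cv2.imwrite('pics/c6.png',cv2.resize(im[60:285,110:410],(800,600),interpolation=cv2.INTER_CUBIC))
E
```

```text
t 28.23 tcp [0.5247 0.2533 0.3234] yaw_y 1.642 tz [-0.002 -0.001 -1.   ] F [-0.1   0.13 -0.2 ] gap 1.002 grip 0.0
```

View pics/c6.png

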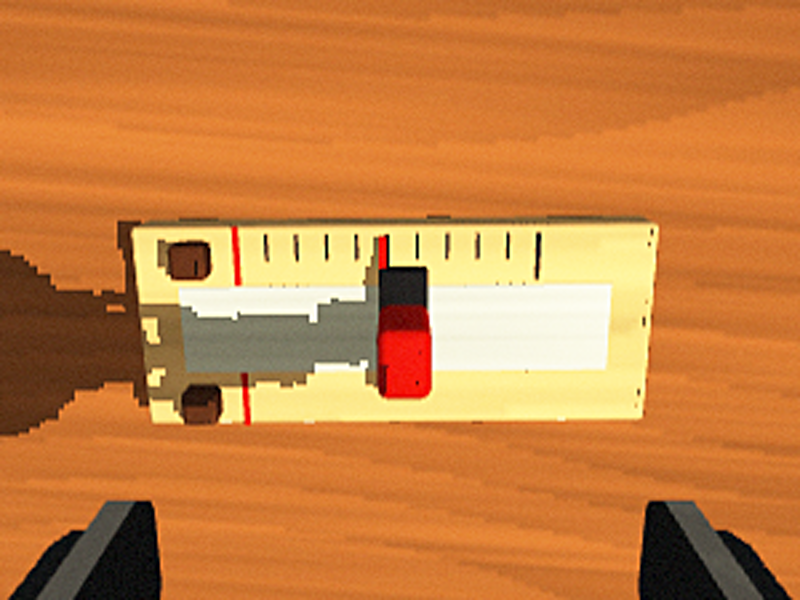

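After release, the crop shows the pointer at x≈378, between the zero line (236.5) and the 100 tick (539). That puts the stop at about 46.8 mm on the scale, within tolerance of 46.4 mm, and the robot is clear. Handing in.

```bash
python3 -c "
from workcell import ctrl
print(ctrl.hand_in())"
```

```text
the job is handed in; nothing more can be done
None
```

I handed the job in at about 28 s: the gauge is left standing on the blank with its rod bottomed at about 46.4 mm, and the red stop is set and released at about 46.8 mm on the scale; no verdict came back from the hand-in.

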